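# Release the loader's tube tray with its button pair

## Robot

A 6-joint arm with a two-finger parallel gripper is mounted at the origin on the work surface. World frame = base frame: x ahead of the robot, y to its left, z up, the work surface at z = 0. Lengths are in mm, angles in rad, forces in N, time in s.
With the tool pointing down it reaches from about 350 to 775 mm from the base axis. Payload 7.3 kg.
Tool frame: the origin (TCP) lies at the very end of the fingers, on their centre line; the grasp point (between the pads) lies 19 mm behind it; x points along the fingers, y is the direction in which the jaws open and shut, and the axes are right-handed (so a half turn about x gives the same grasp; the last joint's range is limited). The gripper opens to 92 mm and grips with 3 to 60 N. Pads are 19 mm wide; open, the fingers measure 130 mm over their backs; the gripper's body (75 mm by 190 mm) begins 47 mm behind the grasp point.
Start: joints at [1.03, 0.342, 1.524, -0, 1.275, -0.146], TCP at [201.917, 484.642, 191.441] pointing down, gripper open.
Joint ranges: [-2.53, 2.53], [-0.77, 2.02], [0.04, 2.7], [-1, 4.14], [0.28, 2.66], [-3.11, 3.11]. Speed limits (rad/s): [2.57, 2.57, 3.14, 3.14, 3.14, 3.14].

## Interface

Orientations are given as [roll, pitch, yaw] about the fixed x, y, z axes, in that order (R = Rz(yaw) Ry(pitch) Rx(roll)).
In Python, from plant import sensors, capture, bot gives the robot as it stands.
- The arm moves only by the shell command python3 -m crank 'ROWS' [OPENING]. ROWS is JSON, a list of rows, each an object of numbers: "dx", "dy", "dz": the shift along the tool's x, y, z in cm; "spin": the turn about the tool's x in rad. A call has 1 to 20 rows; each row is the pose to reach, as a shift and turn from the pose commanded when the call began, along the tool's axes at that moment; what a row does not reach only later rows make up. A row lasts 1/12 s, in which the tool goes at most 41.7 mm and 7.16 degrees, less where a joint would pass 70% of its speed; a pose out of reach is approached as far as the arm can. A call with a gripper value outside its range is refused whole. OPENING is the opening in per cent of the stroke, from 0 (shut) to 100 (fully open), set as the call begins (- or left out, the last holds). The fingers move at their own pace and stop on an object; the grip force is fixed at half the most. Time passes only in rows, so rows that repeat a pose let the fingers close. It gives the time, the measured TCP pose, the force and the opening at its end, in the units of the state.
- sensors.get_obs(): the state, without advancing time (a new reading comes with each control period).
- capture(name): name is "scene" or "top" or "wrist"; returns a dict with "frame" (480x640x3 uint8, blue, green, red), "vfov" (degrees; the focal length in pixels is half the picture's height over the tangent of half this angle, whatever the lens; pixels are square), "cx", "cy" (the principal point, pixels), "view" (4x4, takes a point from world to camera coordinates); the wrist camera has in their place "mount" (4x4, takes a point from camera to tool coordinates, whose origin is the TCP and whose axes are the tool frame's). Camera axes: x right, y down, z forward; pixel columns grow to the right and rows downward; lengths in mm; the calibration is good to about 2 mm. A picture is of the moment at which its call begins: read the wrist's pose just before it. There is no depth.
- bot.close_job(): hands the job in, once; it reports no verdict.
The state is a dict: "time": time; "joint_positions": joint angles; "dq": joint speeds; "tau": joint torques, N m; "tool_pos": TCP position; "tcp_rot": TCP orientation; "contact_force": force on the tool from outside, world axes, zero at the start; "moment": the same for the moment, N m; "grip_width": finger opening in mm.
Only numpy, scipy, OpenCV 4.12 (cv2) and the standard library are available. Lean on these libraries where they do the work, as an engineer would, in place of code of your own. Each camera call takes 0.05 s, during which the arm holds its last target.

## Task

Release the tube tray of the white loader: with the two fingertips press its two green buttons down together, and keep both down until the tray has glided all the way out on its own. Then let go of the buttons and move clear. Do not pull the tray or press the orange button, and leave everything else where it stands: nothing is to be picked up.

Things in the scene. Friction and masses are not known exactly. Their poses are not given: they have to be found in the camera images.
- loader: White bench-top tube loader, 280 mm deep (its x) x 300 mm wide (its y) x 120 mm tall to its flat top, fixed to the table; a grey hood 50 mm taller stands on the rear of the top (its x above +85 mm). Origin: centre of the underside; x points to its rear, y to its left as seen from the front, z up. Its front (-x side) faces roughly to the robot. The button pair is on the top near the front edge, at x = -95 mm, y = +30 and -30 mm
- button_left_top (a point): Centre of the top face of the left green button: upright, 26 mm across, 12 mm above the loader's top when up. The two green buttons are 60 mm apart, centre to centre, along the loader's y, with 34 mm free between them; nothing else stands within 60 mm of either but the flat top. The point moves with the button
- button_right_top (a point): The same for the right green button
- button_left (a joint): How far the left green button is pressed: 0 up, 0.008 m fully down. A spring returns it; it takes 1.2 N to start and 4 N to bottom out. From 5 mm down it frees the tray on its side
- button_right (a joint): The same for the right green button. The tray moves only while both are 5 mm or more down; letting either up too early brakes the tray there or at its next notch (22 mm apart) and may leave a button partly down; pressing both again lets it go on
- tray (a joint): How far the tray has come out: 0 in, 0.08 m all the way out. A damped spring drives it by itself in 2 to 3 s; once out it stays out
- tray_front (a point): Top middle of the outer face of the tray's grey front panel (180 mm wide, 86 mm above the table), in the front of the loader; it moves along the loader's -x as the tray comes out. The tray holds rows of capped tubes and stays lower than the loader's top
- standby (a joint): How far the orange standby button is pressed: 0 up, 0.004 m down. Not to be pressed
- standby_top (a point): Centre of the top of the orange standby button, 20 mm across, 6 mm above the loader's top, 88 mm to the left of the left green button in the same row
- tube_rack: Bystander: white tube rack with purple-capped tubes, loose, 90 x 90 x 87 mm. Origin: centre of its underside
- bottle: Bystander: white bottle with red cap, loose, 70 mm across, 180 mm tall. Origin: centre of its underside
- gauze_box: Bystander: white and green gauze box, loose, 70 x 90 x 50 mm. Origin: centre of its underside
- cup: Bystander: blue cup, loose, 64 mm across, 70 mm tall. Origin: centre of its underside
- tape_roll: Bystander: paper tape roll, loose, on top of the loader, 60 mm across, 25 mm tall. Origin: centre of its underside
- tube_stand: Bystander: grey stand with one yellow-capped tube, loose, on top of the loader, 45 x 45 mm, 72 mm tall. Origin: centre of its underside

How it is judged (in metres and radians):
On the way, in this order (a step that is already met when the one before it is completed fails the run):
1. the fingers press both green buttons down together (5 mm or more) (contact force between the fingers and loader above 1 N and value of joint each of button_left, button_right above 0.005 m), for 0.3 s.
2. the tray is all the way out (over 75 mm) with both green buttons still down (value of joint tray above 0.075 m and value of joint each of button_left, button_right above 0.004 m), for 0.1 s.
At the end, for the whole second after the job is handed in: The tray is out by more than 75 mm of its 80, both green buttons and the orange one are up (within 1.5 mm), and every bystander stands upright, at rest, within 30 mm of where it was (value of joint tray above 0.075 m and value of joint each of button_left, button_right, standby below 0.0015 m and distance of each of tube_rack, bottle, gauze_box, cup, tape_roll, tube_stand from where it was at the start of the episode below 0.03 m and angle between each of tube_rack, bottle, gauze_box, cup, tape_roll, tube_stand's own z axis and vertical below 0.2 rad and linear speed of each of tube_rack, bottle, gauze_box, cup, tape_roll, tube_stand below 0.02 m/s); the robot touches nothing.
It fails at once if the orange standby button is pressed (over 2.5 mm) (value of joint standby above 0.0025 m).
It fails at once if the robot pulls or pushes the tray (over 4 N) (contact force between any of the fingers, the arm and tray above 4 N).
It fails at once if a bystander is lifted, carried or pushed more than 30 mm, or tipped (distance of any of tube_rack, bottle, gauze_box, cup, tape_roll, tube_stand from where it was at the start of the episode above 0.03 m or angle between any of tube_rack, bottle, gauze_box, cup, tape_roll, tube_stand's own z axis and vertical above 0.5 rad).
It also fails if it takes over 32 s, if anything falls off the work surface, if the arm or the gripper's body presses on something with over 40 N, if the wrist force passes 120 N, or if a joint passes its speed limit or range.

## Working session

There is one attempt and no reset: what is moved stays moved. The work goes in short steps, Python scripts to look and compute and a shell command to move; the robot and the scene stay as the last step left them, time stands still between calls to the robot, and variables do not carry over. Pictures are saved under pics/ and viewed, and the job is handed in when it is done.

```bash
mkdir -p pics; ls; python3 - <<'E'
from plant import sensors, capture
import cv2
o=sensors.get_obs(); print(o)
for n in ["scene","top","wrist"]:
    c=capture(n); cv2.imwrite(f"pics/{n}0.png",c["frame"]); print(n,{k:v for k,v in c.items() if k!="frame"})
E
```

```text
pics
{'time': 0.0, 'joint_positions': array([ 1.03001379e+00,  3.42749879e-01,  1.52503625e+00,  1.04110026e-05,
        1.27535733e+00, -1.45959597e-01]), 'dq': array([-0.00039915, -0.00128577, -0.00083152, -0.00015   ,  0.00026469,
        0.00231819]), 'tau': array([-3.25247474e-04, -4.31252003e+01, -2.44217402e+01,  7.16893421e-02,
        5.61510539e-02, -1.57065870e-04]), 'tool_pos': array([201.65721905, 484.23092408, 190.72418487]), 'tcp_rot': array([-1.72317524,  1.56924549, -2.11800122]), 'contact_force': array([ 0.22057864,  0.45896464, -0.32921027]), 'moment': array([ 0.02141381, -0.03682347,  0.01764251]), 'grip_width': 92.07658038714017}
scene {'vfov': 44.18728490627629, 'cx': 315.65813755641744, 'cy': 234.6294288669875, 'view': array([[-7.35773760e-01,  6.77225127e-01, -1.76103002e-03,
         3.99000108e+02],
       [ 4.84640178e-01,  5.24719256e-01, -6.99852556e-01,
        -2.29319031e+02],
       [-4.73033690e-01, -5.15786612e-01, -7.14285166e-01,
         1.43208352e+03],
       [ 0.00000000e+00,  0.00000000e+00,  0.00000000e+00,
         1.00000000e+00]])}
top {'
[... 163 characters left out ...]
e+01],
       [-9.96526402e-01, -1.56288907e-02, -8.17977267e-02,
         6.07146634e+02],
       [ 8.15864289e-02,  1.37111349e-02, -9.96571954e-01,
         8.66747922e+02],
       [ 0.00000000e+00,  0.00000000e+00,  0.00000000e+00,
         1.00000000e+00]])}
wrist {'vfov': 69.79422829275148, 'cx': 326.73890750596496, 'cy': 241.11241853352004, 'mount': array([[ 2.83223434e-04, -2.53241544e-01,  9.67403039e-01,
        -1.93518392e+02],
       [ 9.99999606e-01,  8.85172694e-04, -6.10508960e-05,
        -1.12073128e-01],
       [-8.40858131e-04,  9.67402676e-01,  2.53241695e-01,
        -6.73864259e+01],
       [ 0.00000000e+00,  0.00000000e+00,  0.00000000e+00,
         1.00000000e+00]])}
```

View pics/top0.png

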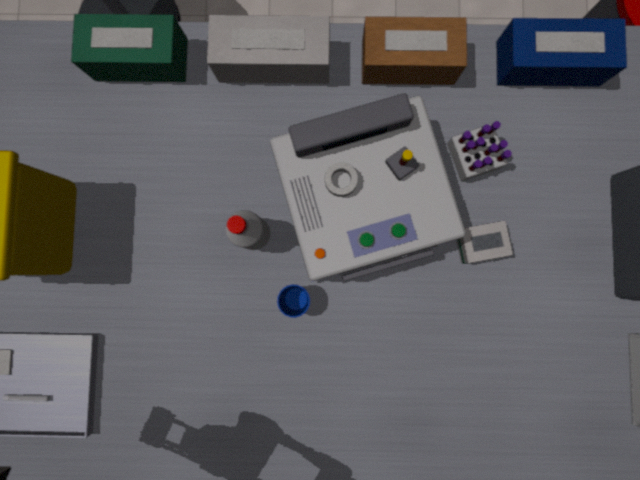

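View pics/scene0.png

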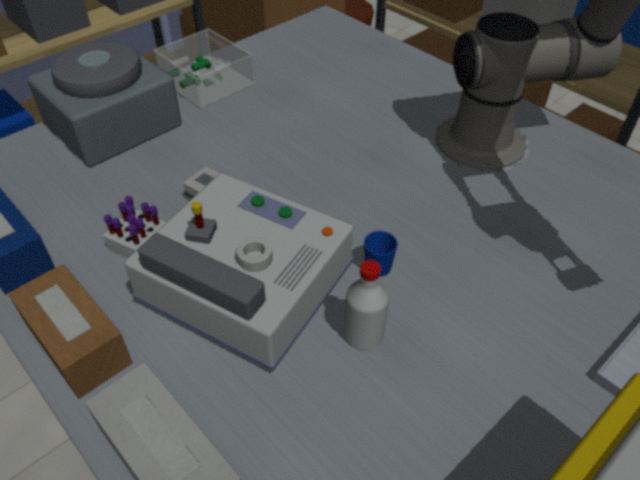

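View pics/wrist0.png

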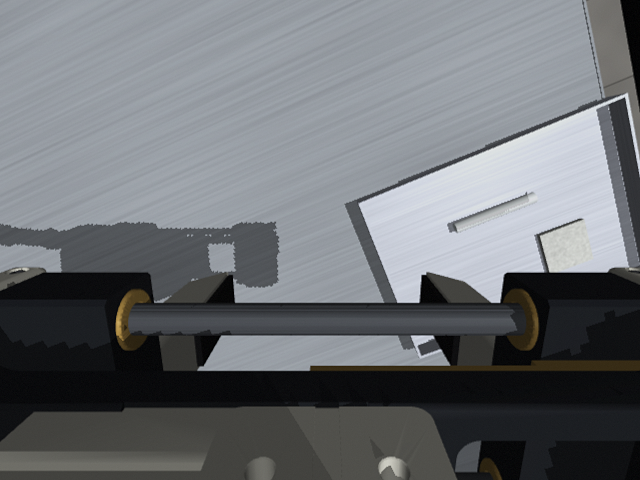

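The top view shows the green buttons near (367,240) and (399,231) and the orange one near (320,254). The bottle is at (240,228), the cup at (293,300) and the gauze box at (487,242). The scene view shows the same layout from the far side. The wrist view only sees the table and the side tray. Next I'll locate the buttons.

```bash
cat > h.py <<'E'
import numpy as np, cv2
from plant import sensors, capture
from scipy.spatial.transform import Rotation as R
def ray(c,uv,V=None):
    V=c["view"] if V is None else V
    f=c["frame"].shape[0]/2/np.tan(np.radians(c["vfov"])/2)
    d=np.array([(uv[0]-c["cx"])/f,(uv[1]-c["cy"])/f,1.])
    Rm=V[:3,:3]; return -Rm.T@V[:3,3], Rm.T@d
def onz(c,uv,z,V=None):
    o,d=ray(c,uv,V); return o+d*(z-o[2])/d[2]
def blobs(img,lo,hi,amin=15):
    hsv=cv2.cvtColor(img,cv2.COLOR_BGR2HSV); m=cv2.inRange(hsv,lo,hi)
    n,l,s,ce=cv2.connectedComponentsWithStats(m)
    return [(ce[i].round(1),s[i,4],s[i,:4]) for i in range(1,n) if s[i,4]>=amin]
def wristV(c,o):
    T=np.eye(4);T[:3,:3]=R.from_euler('xyz',o["tcp_rot"]).as_matrix();T[:3,3]=o["tool_pos"]
    return np.linalg.inv(T@c["mount"])
def tri(r1,r2):
    (a,u),(b,v)=r1,r2
    s=np.linalg.lstsq(np.c_[u,-v],b-a,rcond=None)[0]
    return (a+u*s[0]+b+v*s[1])/2, np.linalg.norm(a+u*s[0]-b-v*s[1])
E
python3 - <<'E'
from h import *
o=sensors.get_obs(); print(R.from_euler('xyz',o["tcp_rot"]).as_matrix().round(3))
C={n:capture(n) for n in("top","scene")}
for n,c in C.items():
    for name,lo,hi,z in(("green",(50,120,60),(80,255,255),132),("orange",(8,180,120),(15,255,255),126),("blue",(105,180,60),(125,255,255),70),("red",(0,200,120),(5,255,255),180)):
        for b in blobs(c["frame"],lo,hi):
            if b[1]<2500: print(n,name,b, onz(c,b[0],z).round(1))
E
```

```text
[[-0.001  0.385  0.923]
 [-0.001  0.923 -0.385]
 [-1.    -0.001 -0.   ]]
top green (array([398.2, 230. ]), np.int32(142), array([392, 224,  14,  13], dtype=int32)) [611.5 -78.6 132. ]
top green (array([366.4, 239.3]), np.int32(139), array([360, 233,  14,  13], dtype=int32)) [593.9 -21.8 132. ]
top orange (array([319.8, 253. ]), np.int32(64), array([316, 249,   9,   9], dtype=int32)) [568.3  61.5 126. ]
top blue (array([296.2, 299.3]), np.int32(528), array([279, 285,  31,  32], dtype=int32)) [481.2 106.6  70. ]
top red (array([633.5,   9.8]), np.int32(260), array([625,   0,  15,  25], dtype=int32)) [ 998.9 -479.6  180. ]
top red (array([235.7, 224. ]), np.int32(213), array([228, 216,  16,  17], dtype=int32)) [612.7 203.3 180. ]
scene green (array([200.3,  62.8]), np.int32(128), array([192,  56,  18,  14], dtype=int32)) [ 408.6 -557.5  132. ]
scene green (array([257.5, 200.6]), np.int32(107), array([252, 196,  12,  11], dtype=int32)) [617.1 -75.9 132. ]
scene green (array([284.9, 211.9]), np.int32(113), array([279, 207,  13,  11], dtype=int32)) [599.8 -18.9 132. ]
scene orange (array([327.1, 231. ]), np.int32(44), array([323, 228,   9,   7], dtype=int32)) [573.2  63.5 126. ]
scene blue (array([580.4,   5.8]), np.int32(69), array([575,   0,  12,  16], dtype=int32)) [-685.6 -153.3   70. ]
scene blue (array([632.5,  29. ]), np.int32(356), array([622,   6,  18,  41], dtype=int32)) [-659.2   25.    70. ]
scene blue (array([ 12.2, 116.4]), np.int32(845), array([ 0, 90, 34, 47], dtype=int32)) [ 816.2 -750.5   70. ]
scene blue (array([ 19.3, 249.3]), np.int32(2279), array([  0, 191,  53, 101], dtype=int32)) [ 982.1 -325.3   70. ]
scene blue (array([380.5, 248.7]), np.int32(783), array([365, 232,  31,  43], dtype=int32)) [494.  123.4  70. ]
scene red (array([370.2, 267.8]), np.int32(166), array([362, 262,  17,  13], dtype=int32)) [616.5 204.6 180. ]
```

```bash
python3 -m crank '[{"dx":-3.5},{"dx":-7},{"dx":-7,"dy":-2,"dz":3.4,"spin":-0.04},{"dx":-7,"dy":-4,"dz":6.8,"spin":-0.08},{"dx":-7,"dy":-6,"dz":10.2,"spin":-0.12},{"dx":-7,"dy":-8,"dz":13.6,"spin":-0.16},{"dx":-7,"dy":-10,"dz":17,"spin":-0.2},{"dx":-7,"dy":-12,"dz":20.4,"spin":-0.24},{"dx":-7,"dy":-14,"dz":23.8,"spin":-0.28},{"dx":-7,"dy":-16,"dz":27.2,"spin":-0.32},{"dx":-7,"dy":-18,"dz":30.6,"spin":-0.36},{"dx":-7,"dy":-20,"dz":34,"spin":-0.4},{"dx":-7,"dy":-22,"dz":37.4,"spin":-0.45},{"dx":-7,"dy":-24,"dz":40.8,"spin":-0.5},{"dx":-7,"dy":-26,"dz":44.2,"spin":-0.55},{"dx":-7,"dy":-28,"dz":47.6,"spin":-0.6},{"dx":-7,"dy":-30,"dz":51,"spin":-0.65},{"dx":-7,"dy":-32,"dz":54.4,"spin":-0.69},{"dx":-7,"dy":-33.65,"dz":57.8,"spin":-0.69},{"dx":-7,"dy":-33.65,"dz":57.8,"spin":-0.69}]' 44.6
python3 - <<'E'
from h import *
o=sensors.get_obs(); c=capture("wrist"); cv2.imwrite("pics/w1.png",c["frame"])
V=wristV(c,o); print(o["tool_pos"],R.from_euler('xyz',o["tcp_rot"]).as_matrix().round(3),o["dq"].round(3))
for b in blobs(c["frame"],(50,120,60),(80,255,255)): print(b,onz(c,b[0],132,V).round(1))
E
```

```text
[201.81295157 484.44572641 191.09500495] [[-0.     0.385  0.923]
 [-0.001  0.923 -0.385]
 [-1.    -0.001 -0.   ]] [ 0.001 -0.003 -0.002  0.003 -0.001  0.001]invalid input at $[0]: expected keys dx, dy, dz, spin
```

```bash
ls pics
```

```text
scene0.png
top0.png
w1.png
wrist0.png
```

View pics/w1.png

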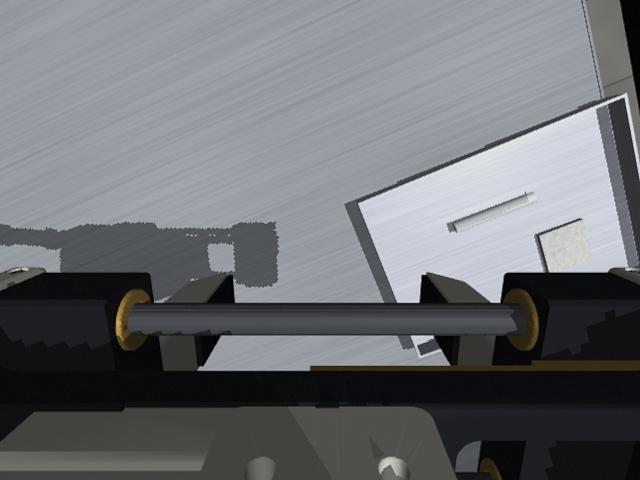

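The call was refused because every row needs all four keys, so nothing moved and the picture is unchanged.

```bash
python3 -m crank '[{"dx":-3.5,"dy":0,"dz":0,"spin":0},{"dx":-7,"dy":0,"dz":0,"spin":0},{"dx":-7,"dy":-2,"dz":3.4,"spin":-0.04},{"dx":-7,"dy":-4,"dz":6.8,"spin":-0.08},{"dx":-7,"dy":-6,"dz":10.2,"spin":-0.12},{"dx":-7,"dy":-8,"dz":13.6,"spin":-0.16},{"dx":-7,"dy":-10,"dz":17,"spin":-0.2},{"dx":-7,"dy":-12,"dz":20.4,"spin":-0.24},{"dx":-7,"dy":-14,"dz":23.8,"spin":-0.28},{"dx":-7,"dy":-16,"dz":27.2,"spin":-0.32},{"dx":-7,"dy":-18,"dz":30.6,"spin":-0.36},{"dx":-7,"dy":-20,"dz":34,"spin":-0.4},{"dx":-7,"dy":-22,"dz":37.4,"spin":-0.45},{"dx":-7,"dy":-24,"dz":40.8,"spin":-0.5},{"dx":-7,"dy":-26,"dz":44.2,"spin":-0.55},{"dx":-7,"dy":-28,"dz":47.6,"spin":-0.6},{"dx":-7,"dy":-30,"dz":51,"spin":-0.65},{"dx":-7,"dy":-32,"dz":54.4,"spin":-0.69},{"dx":-7,"dy":-33.65,"dz":57.8,"spin":-0.69},{"dx":-7,"dy":-33.65,"dz":57.8,"spin":-0.69}]' 44.6
python3 - <<'E'
from h import *
o=sensors.get_obs(); c=capture("wrist"); cv2.imwrite("pics/w2.png",c["frame"])
V=wristV(c,o); print(o["tool_pos"],R.from_euler('xyz',o["tcp_rot"]).as_matrix().round(3),o["dq"].round(3))
for b in blobs(c["frame"],(50,120,60),(80,255,255)): print(b,onz(c,b[0],132,V).round(1))
E
```

```text
time: 1.97
tool_pos: [608.8, -54.0, 259.2]
tcp_rot: [-2.272, 1.569, -1.981]
contact_force: [-0.4, 0.9, -0.1]
grip_width: 40.9
[608.78831268 -54.03735237 259.24866791] [[-0.001 -0.286  0.958]
 [-0.002  0.958  0.286]
 [-1.    -0.001 -0.001]] [ 0.065 -0.061  0.096  0.034  0.002  0.065]
(array([299. , 219.3]), np.int32(538), array([286, 206,  27,  27], dtype=int32)) [611.6 -81.3 132. ]
(array([361.8, 218.6]), np.int32(532), array([349, 206,  26,  26], dtype=int32)) [593.8 -24.5 132. ]
```

View pics/w2.png

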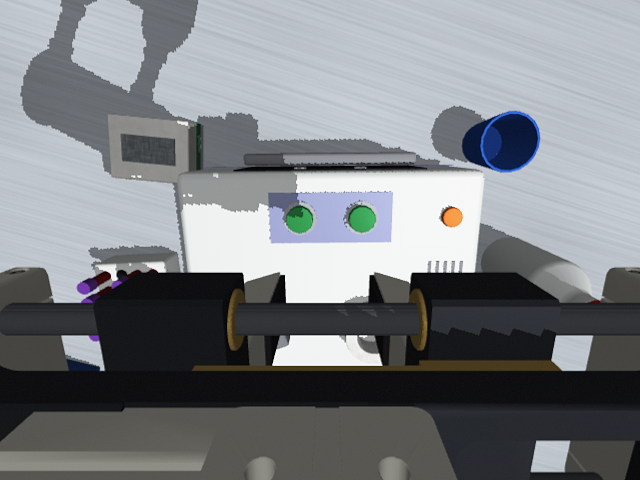

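The wrist view shows the green buttons at (299,219) and (362,219), the orange one at (452,217) and the fingers in line with the pair. The arm was still settling in that frame, so I'll measure again at rest.

```bash
python3 -m crank '[{"dx":0,"dy":0,"dz":0,"spin":0},{"dx":0,"dy":0,"dz":0,"spin":0},{"dx":0,"dy":0,"dz":0,"spin":0},{"dx":0,"dy":0,"dz":0,"spin":0}]'
python3 - <<'E'
from h import *
o=sensors.get_obs(); c=capture("wrist"); t=capture("top");s=capture("scene")
cv2.imwrite("pics/t3.png",t["frame"])
V=wristV(c,o); print(o["tool_pos"].round(1),o["dq"].round(3))
g=((50,120,60),(80,255,255))
W=[b[0] for b in blobs(c["frame"],*g)]; S=[b[0] for b in blobs(s["frame"],*g)]
for b in W: print("w",b,onz(c,b,132,V).round(1))
print("scene",S)
T=[(398.2,230.),(366.4,239.3)]; SS=[(257.5,200.6),(284.9,211.9)]
P=[]
for i in range(2):
    for n,a,b in(("wt",ray(c,W[i],V),ray(t,T[i])),("ws",ray(c,W[i],V),ray(s,SS[i])),("ts",ray(t,T[i]),ray(s,SS[i]))):
        p,e=tri(a,b);print(n,p.round(1),e.round(1))
Rm=R.from_euler('xyz',o["tcp_rot"]).as_matrix()
for i in(0,1): 
    p=(onz(c,W[i],132,V)+onz(t,T[i],132))/2; P.append(p)
m=sum(P)/2; print("mid",m,"tool shift",Rm.T@(m-o["tool_pos"]),"dir in tool",Rm.T@(P[1]-P[0]))
for p in P: print((Rm.T@(p-o["tool_pos"])).round(1))
E
```

```text
time: 2.35
tool_pos: [605.6, -47.1, 262.2]
tcp_rot: [-0.279, 1.57, 0.018]
contact_force: [0.0, -1.0, 0.7]
grip_width: 41.2
[605.6 -47.1 262.2] [-0.003  0.    -0.005 -0.001 -0.001 -0.002]
w [291.4 219.2] [611.4 -81.2 132. ]
w [353.5 219.1] [593.9 -24.4 132. ]
scene [array([198.1,  62.3]), array([257.4, 200.6]), array([284.8, 212. ])]
wt [613.3 -81.  120.5] 1.8
ws [613.  -81.6 125.6] 0.4
ts [612.9 -80.2 126.3] 2.1
wt [595.2 -22.8 121.2] 1.0
ws [595.3 -23.9 125.6] 0.9
ts [595.2 -23.  126. ] 2.2
mid [602.68434338 -51.49595503 132.        ] tool shift [130.14804918  -3.30713644  -4.20932795] dir in tool [-1.46285446e-02  5.94412136e+01 -2.02766678e-01]
[130.2 -33.   -4.1]
[130.1  26.4  -4.3]
```

```bash
python3 -m crank '[{"dx":2,"dy":-0.2,"dz":-0.2,"spin":0},{"dx":5,"dy":-0.4,"dz":-0.4,"spin":0},{"dx":8,"dy":-0.4,"dz":-0.4,"spin":0},{"dx":10,"dy":-0.4,"dz":-0.4,"spin":0},{"dx":11,"dy":-0.4,"dz":-0.4,"spin":0},{"dx":11.5,"dy":-0.4,"dz":-0.4,"spin":0},{"dx":11.5,"dy":-0.4,"dz":-0.4,"spin":0},{"dx":11.5,"dy":-0.4,"dz":-0.4,"spin":0},{"dx":11.5,"dy":-0.4,"dz":-0.4,"spin":0}]'
python3 - <<'E'
from h import *
o=sensors.get_obs(); c=capture("wrist"); s=capture("scene");t=capture("top")
cv2.imwrite("pics/w4.png",c["frame"])
cv2.imwrite("pics/s4.png",np.hstack([cv2.resize(s["frame"][140:300,190:350],(400,400)),cv2.resize(t["frame"][160:320,300:460],(400,400))]))
print(o["tool_pos"].round(1),o["contact_force"])
E
```

```text
time: 3.25
tool_pos: [604.3, -53.4, 148.1]
tcp_rot: [-0.489, 1.568, -0.193]
contact_force: [0.3, -1.0, -0.3]
grip_width: 40.8
[604.3 -53.4 148.1] [ 0.25368793 -1.02382981 -0.27529048]
```

View pics/w4.png

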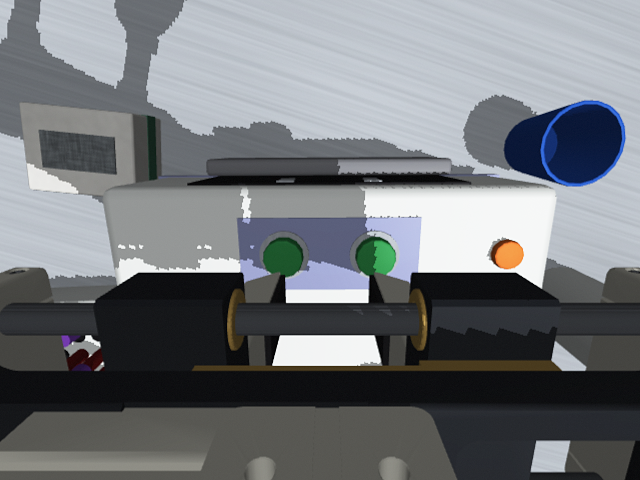

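View pics/s4.png

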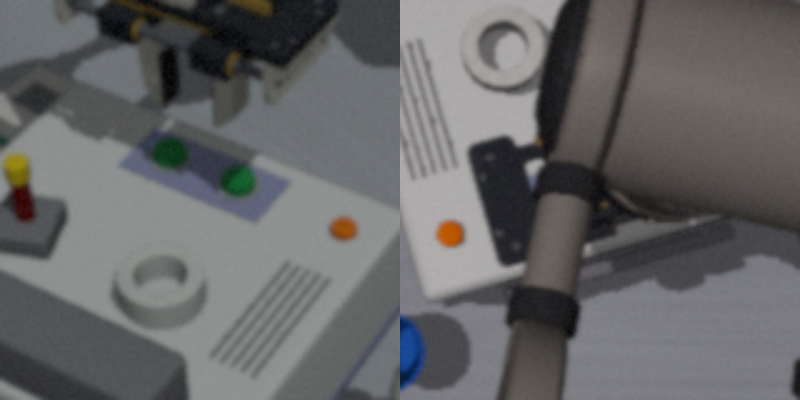

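The scene view shows both fingertips directly above the two green buttons. In the wrist view the buttons are at (283,257) and (376,257), within about 2 mm of the projected fingertips. I'll press now in small steps and watch the force.

```bash
python3 -m crank '[{"dx":0.8,"dy":0.1,"dz":0,"spin":0},{"dx":1.4,"dy":0.1,"dz":0,"spin":0},{"dx":1.8,"dy":0.1,"dz":0,"spin":0},{"dx":2.1,"dy":0.1,"dz":0,"spin":0},{"dx":2.2,"dy":0.1,"dz":0,"spin":0},{"dx":2.2,"dy":0.1,"dz":0,"spin":0}]'
```

```text
time: 3.9
tool_pos: [602.9, -52.3, 123.9]
tcp_rot: [2.551, 1.57, 2.847]
contact_force: [-1.1, -0.3, 0.0]
grip_width: 41.0
```

```bash
python3 -m crank '[{"dx":0,"dy":0,"dz":0,"spin":0},{"dx":0,"dy":0,"dz":0,"spin":0}]'
python3 - <<'E'
from h import *
o=sensors.get_obs(); print(o["contact_force"],o["moment"],o["tool_pos"])
c=capture("wrist"); s=capture("scene")
cv2.imwrite("pics/w5.png",c["frame"])
cv2.imwrite("pics/s5.png",cv2.resize(s["frame"][140:300,190:350],(600,600)))
print(sensors.get_obs()["contact_force"])
E
```

```text
time: 4.07
tool_pos: [603.3, -52.4, 124.7]
tcp_rot: [-0.346, 1.57, -0.051]
contact_force: [0.9, 0.4, -0.1]
grip_width: 41.0
[ 0.92048269  0.41141913 -0.06194518] [0.00541479 0.02745726 0.01954034] [603.26701802 -52.37157765 124.65146187]
[ 0.50117008  0.54015129 -0.23703855]
```

View pics/w5.png

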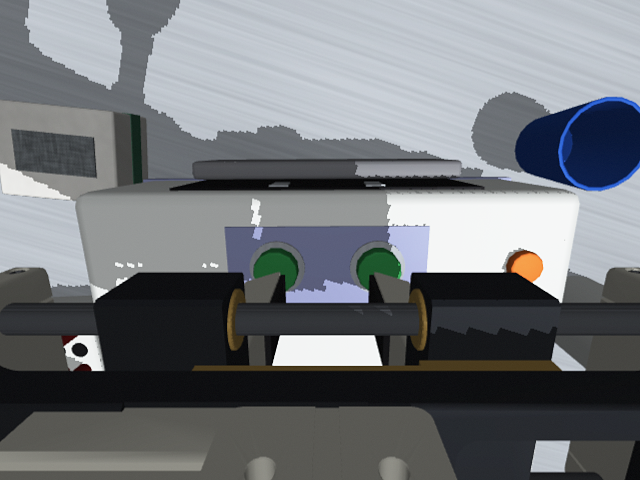

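View pics/s5.png

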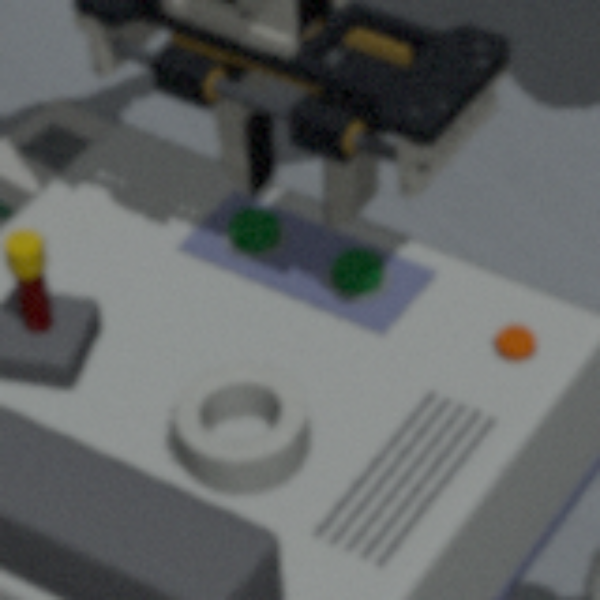

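```bash
python3 - <<'E'
from h import *
o=sensors.get_obs(); c=capture("wrist"); s=capture("scene");t=capture("top")
Rm=R.from_euler('xyz',o["tcp_rot"]).as_matrix()
def proj(c,p,V):
    q=V[:3,:3]@p+V[:3,3]; f=240/np.tan(np.radians(c["vfov"])/2)
    return np.array([c["cx"]+f*q[0]/q[2],c["cy"]+f*q[1]/q[2]])
print(o["tool_pos"],o["contact_force"])
V=wristV(c,o)
for y in(-30,30):
    for z in (-9.5,9.5):
        p=o["tool_pos"]+Rm@[0,y,z]; print(y,z,"scene",proj(s,p,s["view"]).round(1),"wrist",proj(c,p,V).round(1))
g=((50,120,40),(80,255,255))
B=[b for b in blobs(c["frame"],*g)]; S=[b for b in blobs(s["frame"],*g)]
print(B,S)
for z in(120,126,132): print([onz(c,b[0],z,V).round(1) for b in B],[onz(s,b[0],z).round(1) for b in S[1:]])
cv2.imwrite("pics/s6.png",cv2.resize(s["frame"][160:240,230:330],(800,600),interpolation=cv2.INTER_NEAREST))
E
```

```text
[603.26655778 -52.38126606 124.712777  ] [ 0.50117008  0.54015129 -0.23703855]
-30 -9.5 scene [261.1 197.9] wrist [276.1 253.3]
-30 9.5 scene [255.3 203.9] wrist [277.3 283.6]
30 -9.5 scene [288.3 209. ] wrist [378.4 253.4]
30 9.5 scene [282.7 215.2] wrist [377.2 283.7]
[(array([277.1, 265.3]), np.int32(1075), array([254, 249,  44,  41], dtype=int32)), (array([377. , 264.7]), np.int32(1079), array([357, 248,  44,  42], dtype=int32))] [(array([200.8,  63.1]), np.int32(139), array([193,  56,  17,  14], dtype=int32)), (array([182.4,  83.7]), np.int32(16), array([181,  81,   4,   6], dtype=int32)), (array([257.3, 200.8]), np.int32(111), array([251, 196,  13,  11], dtype=int32)), (array([284.8, 212. ]), np.int32(112), array([279, 207,  12,  11], dtype=int32))]
[array([611.7, -81.6, 120. ]), array([593.6, -23.8, 120. ])] [array([ 483.8, -525.3,  120. ]), array([610.1, -86.7, 120. ]), array([592.2, -28.8, 120. ])]
[array([609.4, -81.3, 126. ]), array([591.9, -25.3, 126. ])] [array([ 488.7, -516.3,  126. ]), array([613.9, -81.2, 126. ]), array([596.2, -23.8, 126. ])]
[array([607.2, -81. , 132. ]), array([590.3, -26.7, 132. ])] [array([ 493.5, -507.3,  132. ]), array([617.8, -75.8, 132. ]), array([600.1, -18.8, 132. ])]
```

View pics/s6.png

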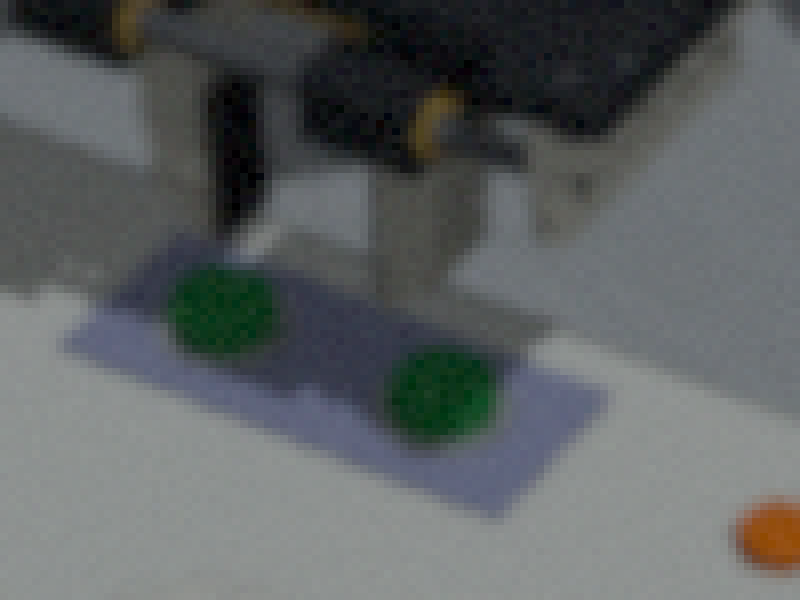

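Both cameras agree that the visible fingertips end about 25–30 mm above the reported TCP, and the force is about zero, so nothing has been touched yet. I'll measure the tips from the two views before going lower.

```bash
python3 - <<'E'
from h import *
c=capture("wrist")
cv2.imwrite("pics/w7.png",cv2.resize(c["frame"][230:380,220:430],(800,571),interpolation=cv2.INTER_CUBIC))
E
```

```text
(no output)
```

View pics/w7.png

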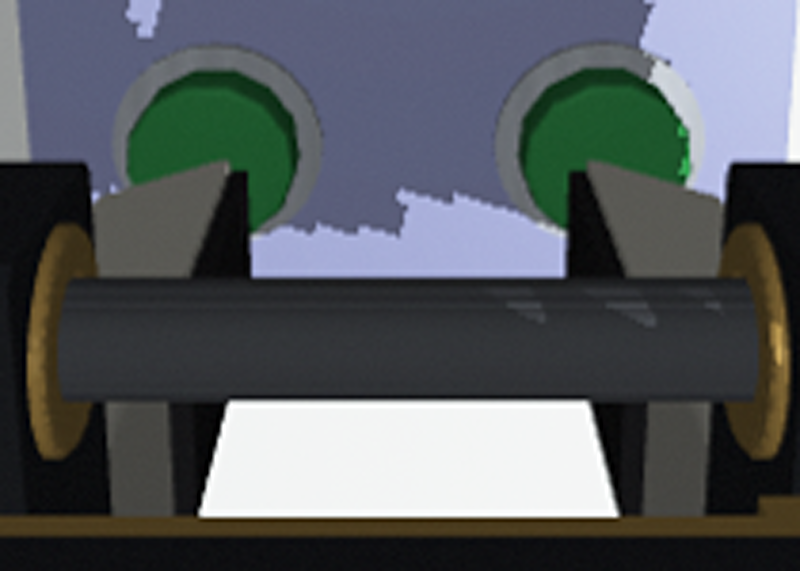

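The wrist crop shows chamfered tips whose lowest edge is on the inner side, at about (280,273) and (375,273). They stand above the buttons. I'll open slightly so those edges come over the button centres, then go down in small steps with a force check after each one.

```bash
python3 -m crank '[{"dx":0,"dy":0,"dz":0,"spin":0},{"dx":0.3,"dy":0,"dz":0,"spin":0},{"dx":0.6,"dy":0,"dz":0,"spin":0},{"dx":0.8,"dy":0,"dz":0,"spin":0},{"dx":1,"dy":0,"dz":0,"spin":0},{"dx":1,"dy":0,"dz":0,"spin":0}]' 54
python3 - <<'E'
from h import *
o=sensors.get_obs();print(o["contact_force"])
c=capture("wrist");s=capture("scene")
a=cv2.resize(c["frame"][230:380,220:430],(400,286),interpolation=cv2.INTER_CUBIC)
b=cv2.resize(s["frame"][160:240,230:330],(400,286))
cv2.imwrite("pics/w8.png",np.hstack([a,b]))
E
```

```text
time: 4.87
tool_pos: [602.7, -52.2, 113.7]
tcp_rot: [2.559, 1.57, 2.854]
contact_force: [-1.1, 0.2, -0.1]
grip_width: 49.6
[-1.05998032  0.23679525 -0.05329213]
```

View pics/w8.png

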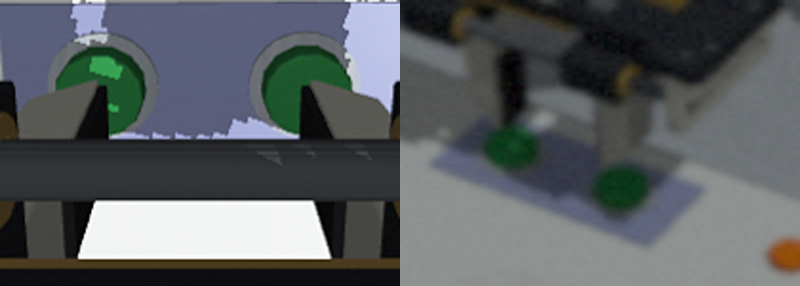

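No contact yet, and the tips are just above the button centres. I'll keep going down.

```bash
python3 -m crank '[{"dx":0.3,"dy":0,"dz":0,"spin":0},{"dx":0.6,"dy":0,"dz":0,"spin":0},{"dx":0.6,"dy":0,"dz":0,"spin":0},{"dx":0.6,"dy":0,"dz":0,"spin":0}]' 
python3 - <<'E'
from h import *
o=sensors.get_obs();print(o["contact_force"])
c=capture("wrist");s=capture("scene")
a=cv2.resize(c["frame"][230:380,220:430],(400,286),interpolation=cv2.INTER_CUBIC)
b=cv2.resize(s["frame"][160:240,230:330],(400,286))
cv2.imwrite("pics/w9.png",np.hstack([a,b]))
E
```

```text
time: 5.3
tool_pos: [602.9, -52.3, 108.1]
tcp_rot: [2.519, 1.57, 2.814]
contact_force: [0.7, -0.3, -0.2]
grip_width: 49.7
[ 0.66541958 -0.25123555 -0.1799064 ]
```

View pics/w9.png

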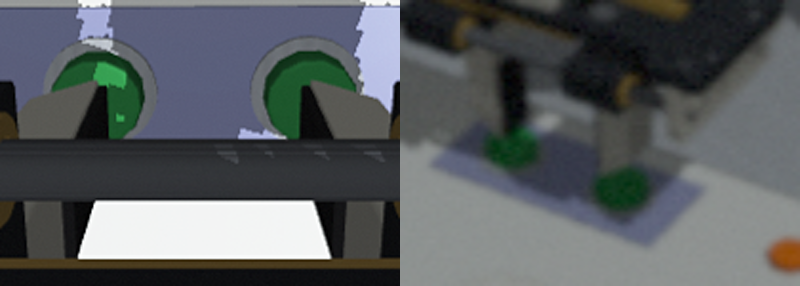

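```bash
python3 -m crank '[{"dx":0.2,"dy":0,"dz":0,"spin":0},{"dx":0.4,"dy":0,"dz":0,"spin":0},{"dx":0.4,"dy":0,"dz":0,"spin":0}]' 
python3 -m crank '[{"dx":0.2,"dy":0,"dz":0,"spin":0},{"dx":0.4,"dy":0,"dz":0,"spin":0},{"dx":0.4,"dy":0,"dz":0,"spin":0}]' 
python3 - <<'E'
from h import *
o=sensors.get_obs();print(o["contact_force"])
c=capture("wrist");s=capture("scene")
a=cv2.resize(c["frame"][230:380,220:430],(400,286),interpolation=cv2.INTER_CUBIC)
b=cv2.resize(s["frame"][160:240,230:330],(400,286))
cv2.imwrite("pics/w10.png",np.hstack([a,b]))
E
```

```text
time: 5.65
tool_pos: [602.8, -52.3, 103.9]
tcp_rot: [2.511, 1.57, 2.806]
contact_force: [-0.4, 0.1, -0.9]
grip_width: 49.3
time: 5.9
tool_pos: [602.8, -52.2, 99.9]
tcp_rot: [2.504, 1.57, 2.8]
contact_force: [-0.5, 0.2, 0.5]
grip_width: 49.9
[-0.48289751  0.22381025  0.49612978]
```

View pics/w10.png

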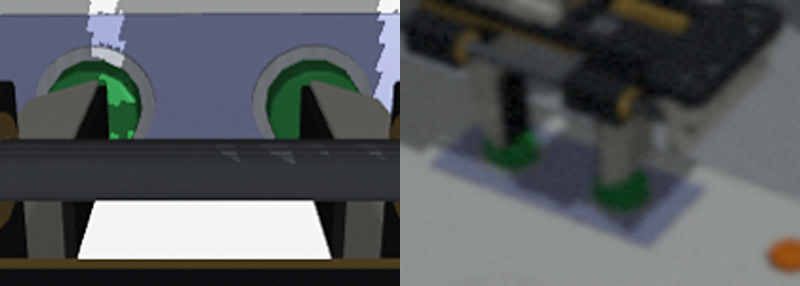

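```bash
python3 -m crank '[{"dx":0.15,"dy":0,"dz":0,"spin":0},{"dx":0.3,"dy":0,"dz":0,"spin":0},{"dx":0.3,"dy":0,"dz":0,"spin":0}]' 
python3 -m crank '[{"dx":0.15,"dy":0,"dz":0,"spin":0},{"dx":0.3,"dy":0,"dz":0,"spin":0},{"dx":0.3,"dy":0,"dz":0,"spin":0}]' 
python3 - <<'E'
from h import *
o=sensors.get_obs();print(o["contact_force"])
c=capture("wrist");s=capture("scene")
a=cv2.resize(c["frame"][230:380,220:430],(400,286),interpolation=cv2.INTER_CUBIC)
b=cv2.resize(s["frame"][160:240,230:330],(400,286))
cv2.imwrite("pics/w11.png",np.hstack([a,b]))
E
```

```text
time: 6.25
tool_pos: [603.0, -52.3, 97.1]
tcp_rot: [2.357, 1.57, 2.653]
contact_force: [0.5, -0.5, -0.3]
grip_width: 49.6
time: 6.5
tool_pos: [603.1, -52.3, 94.7]
tcp_rot: [-0.451, 1.57, -0.156]
contact_force: [-1.1, -0.0, 3.7]
grip_width: 49.9
[-1.12373556 -0.04790865  3.68345006]
```

View pics/w11.png

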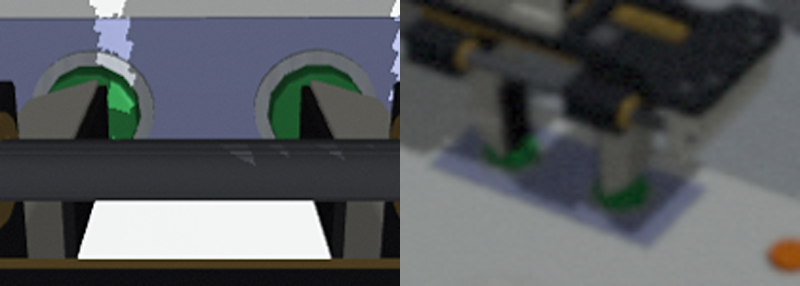

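Contact at last, with 3.7 N upward, so both springs are starting to load. I'll press further.

```bash
python3 -m crank '[{"dx":0.2,"dy":0,"dz":0,"spin":0},{"dx":0.4,"dy":0,"dz":0,"spin":0},{"dx":0.55,"dy":0,"dz":0,"spin":0},{"dx":0.55,"dy":0,"dz":0,"spin":0}]' 
python3 -m crank '[{"dx":0.15,"dy":0,"dz":0,"spin":0},{"dx":0.2,"dy":0,"dz":0,"spin":0},{"dx":0.2,"dy":0,"dz":0,"spin":0}]'
```

```text
time: 6.93
tool_pos: [603.1, -52.3, 89.3]
tcp_rot: [-0.423, 1.57, -0.128]
contact_force: [-3.1, 0.8, 6.5]
grip_width: 49.8
time: 7.18
tool_pos: [603.2, -52.3, 88.9]
tcp_rot: [-0.526, 1.569, -0.23]
contact_force: [-5.7, 1.0, 14.3]
grip_width: 49.7
```

14 N and the descent has stalled, so the buttons have bottomed. I'll check whether the tray is moving.

```bash
python3 -m crank '[{"dx":0,"dy":0,"dz":0,"spin":0},{"dx":0,"dy":0,"dz":0,"spin":0},{"dx":0,"dy":0,"dz":0,"spin":0},{"dx":0,"dy":0,"dz":0,"spin":0},{"dx":0,"dy":0,"dz":0,"spin":0},{"dx":0,"dy":0,"dz":0,"spin":0}]' 
python3 - <<'E'
from h import *
o=sensors.get_obs();print(o["contact_force"],o["moment"])
c=capture("wrist");s=capture("scene");t=capture("top")
cv2.imwrite("pics/a12.png",np.hstack([cv2.resize(c["frame"],(400,300)),cv2.resize(s["frame"][120:300,160:400],(400,300))]))
cv2.imwrite("pics/t12.png",t["frame"])
E
```

```text
time: 7.68
tool_pos: [603.2, -52.3, 88.9]
tcp_rot: [-0.515, 1.569, -0.22]
contact_force: [-5.9, 1.5, 14.1]
grip_width: 49.8
[-5.87476304  1.45929561 14.08146769] [ 0.24619359  1.09165463 -0.04878029]
```

View pics/a12.png

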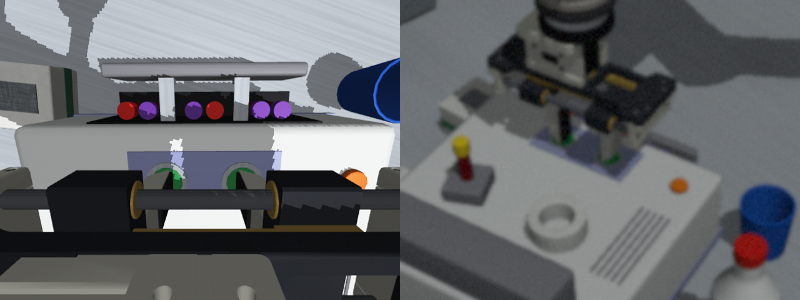

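The wrist view shows the tray gliding out: the front panel is near row 70 of the half-size view and the tube caps are visible. I'll hold still for several seconds.

```bash
python3 -m crank '[{"dx":0,"dy":0,"dz":0,"spin":0},{"dx":0,"dy":0,"dz":0,"spin":0},{"dx":0,"dy":0,"dz":0,"spin":0},{"dx":0,"dy":0,"dz":0,"spin":0},{"dx":0,"dy":0,"dz":0,"spin":0},{"dx":0,"dy":0,"dz":0,"spin":0},{"dx":0,"dy":0,"dz":0,"spin":0},{"dx":0,"dy":0,"dz":0,"spin":0},{"dx":0,"dy":0,"dz":0,"spin":0},{"dx":0,"dy":0,"dz":0,"spin":0},{"dx":0,"dy":0,"dz":0,"spin":0},{"dx":0,"dy":0,"dz":0,"spin":0},{"dx":0,"dy":0,"dz":0,"spin":0},{"dx":0,"dy":0,"dz":0,"spin":0},{"dx":0,"dy":0,"dz":0,"spin":0},{"dx":0,"dy":0,"dz":0,"spin":0},{"dx":0,"dy":0,"dz":0,"spin":0},{"dx":0,"dy":0,"dz":0,"spin":0},{"dx":0,"dy":0,"dz":0,"spin":0},{"dx":0,"dy":0,"dz":0,"spin":0}]'
python3 -c "
from h import *
cv2.imwrite('pics/w13.png',capture('wrist')['frame'])"
python3 -m crank '[{"dx":0,"dy":0,"dz":0,"spin":0},{"dx":0,"dy":0,"dz":0,"spin":0},{"dx":0,"dy":0,"dz":0,"spin":0},{"dx":0,"dy":0,"dz":0,"spin":0},{"dx":0,"dy":0,"dz":0,"spin":0},{"dx":0,"dy":0,"dz":0,"spin":0},{"dx":0,"dy":0,"dz":0,"spin":0},{"dx":0,"dy":0,"dz":0,"spin":0},{"dx":0,"dy":0,"dz":0,"spin":0},{"dx":0,"dy":0,"dz":0,"spin":0},{"dx":0,"dy":0,"dz":0,"spin":0},{"dx":0,"dy":0,"dz":0,"spin":0},{"dx":0,"dy":0,"dz":0,"spin":0},{"dx":0,"dy":0,"dz":0,"spin":0},{"dx":0,"dy":0,"dz":0,"spin":0},{"dx":0,"dy":0,"dz":0,"spin":0},{"dx":0,"dy":0,"dz":0,"spin":0},{"dx":0,"dy":0,"dz":0,"spin":0}]'
python3 - <<'E'
from h import *
o=sensors.get_obs(); a=cv2.imread('pics/w13.png'); c=capture('wrist'); b=c['frame']
t=capture("top"); print("changed px, tray area",(cv2.absdiff(a,b)[:200].max(2)>25).sum())
cv2.imwrite('pics/a14.png',np.hstack([cv2.resize(b,(400,300)),cv2.resize(t['frame'],(400,300))]))
cv2.imwrite('pics/w14.png',b)
E
```

```text
time: 9.5
tool_pos: [603.2, -52.3, 88.9]
tcp_rot: [-0.502, 1.569, -0.207]
contact_force: [-6.1, 0.6, 14.2]
grip_width: 49.6
time: 11.05
tool_pos: [603.2, -52.3, 88.9]
tcp_rot: [-0.534, 1.569, -0.238]
contact_force: [-5.4, -0.1, 14.4]
grip_width: 49.6
changed px, tray area 137
```

View pics/a14.png

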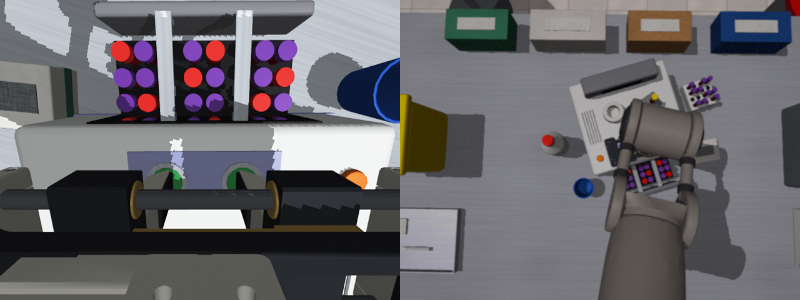

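View pics/w14.png

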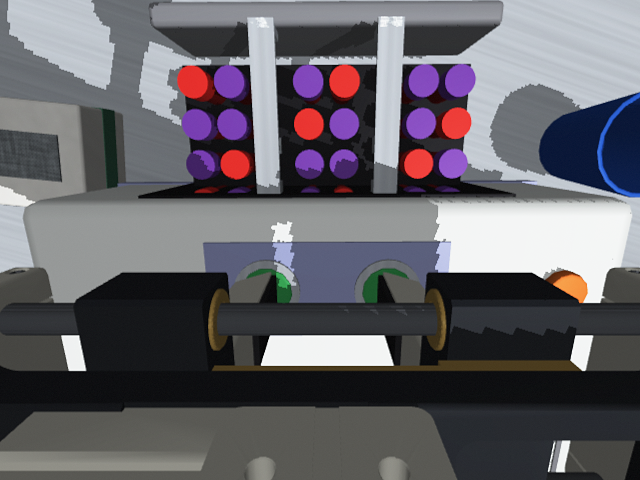

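```bash
python3 - <<'E'
from h import *
o=sensors.get_obs(); c=capture('wrist'); V=wristV(c,o)
Rm=R.from_euler('xyz',o["tcp_rot"]).as_matrix(); u=np.array([.957,.29,0])
for dz in(0,5): 
    W=V.copy()
    for n,uv,z in(("panel outer",(326,2),86-dz),("panel inner",(326,26),86-dz),("loader top front edge",(326,201),119-dz)): print(dz,n,(onz(c,uv,z,V)@u).round(1))
t0=cv2.imread('pics/top0.png');t=capture("top")
for n,uv in(("top0 panel outer",(388,267)),): print(n,(onz(t,uv,86)@u).round(1))
cv2.imwrite('pics/t15.png',np.hstack([cv2.resize(t0[200:340,300:460],(400,350)),cv2.resize(t["frame"][200:340,300:460],(400,350))]))
E
```

```text
0 panel outer 422.6
0 panel inner 433.2
0 loader top front edge 517.5
5 panel outer 420.7
5 panel inner 431.6
5 loader top front edge 518.2
top0 panel outer 502.9
```

View pics/t15.png

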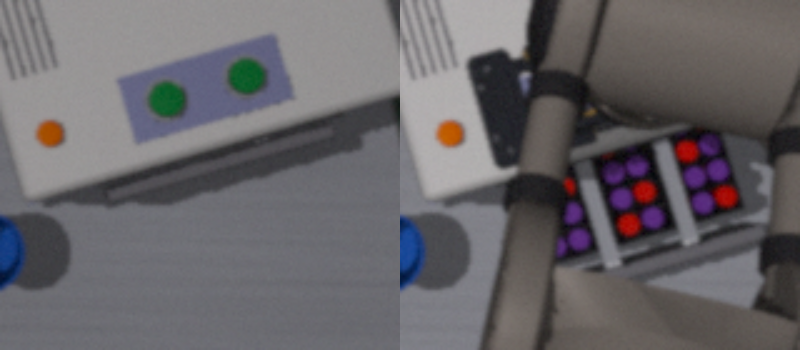

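The panel has moved about 80 mm (502.9 to 422.6 along the loader's x) and has stopped, with both buttons still held. I'll let go straight upward.

```bash
python3 -m crank '[{"dx":-0.4,"dy":0,"dz":0,"spin":0},{"dx":-0.9,"dy":0,"dz":0,"spin":0},{"dx":-1.5,"dy":0,"dz":0,"spin":0},{"dx":-2.5,"dy":0,"dz":0,"spin":0},{"dx":-4.5,"dy":0,"dz":0,"spin":0},{"dx":-7.5,"dy":0,"dz":0,"spin":0},{"dx":-10.5,"dy":0,"dz":0,"spin":0},{"dx":-13.5,"dy":0,"dz":0,"spin":0},{"dx":-16.5,"dy":0,"dz":0,"spin":0},{"dx":-18,"dy":0,"dz":0,"spin":0},{"dx":-18,"dy":0,"dz":0,"spin":0},{"dx":-18,"dy":0,"dz":0,"spin":0},{"dx":-18,"dy":0,"dz":0,"spin":0}]'
python3 - <<'E'
from h import *
o=sensors.get_obs(); c=capture('wrist');t=capture("top");s=capture("scene")
cv2.imwrite('pics/w16.png',c['frame']);cv2.imwrite('pics/s16.png',s['frame']);cv2.imwrite('pics/t16.png',t['frame'])
print(o["tool_pos"],o["contact_force"])
g=((50,120,40),(80,255,255)); V=wristV(c,o)
for b in blobs(c["frame"],*g): print("w",b,onz(c,b[0],132,V).round(1))
for b in blobs(s["frame"],*g): print("s",b)
for b in blobs(c["frame"],(8,180,120),(15,255,255)): print("o",b,onz(c,b[0],126,V).round(1))
E
```

```text
time: 12.33
tool_pos: [602.5, -52.2, 265.5]
tcp_rot: [2.605, 1.568, 2.9]
contact_force: [-0.1, 0.3, -0.8]
grip_width: 49.6
[602.47653586 -52.21148117 265.53096632] [-0.07005424  0.28617792 -0.82813562]
w (array([197.5, 143.6]), np.int32(44), array([196, 133,   3,  24], dtype=int32)) [ 565.8 -187.3  132. ]
w (array([295.7, 223.3]), np.int32(523), array([283, 211,  26,  26], dtype=int32)) [611.2 -81.3 132. ]
w (array([357. , 223.1]), np.int32(513), array([345, 211,  25,  26], dtype=int32)) [593.7 -24.5 132. ]
s (array([198.6,  58.6]), np.int32(22), array([196,  56,   6,   6], dtype=int32))
s (array([195.5,  66. ]), np.int32(35), array([192,  63,   7,   7], dtype=int32))
s (array([182.4,  83.9]), np.int32(15), array([181,  82,   4,   5], dtype=int32))
s (array([257.5, 200.4]), np.int32(117), array([251, 195,  13,  12], dtype=int32))
s (array([284.8, 211.9]), np.int32(112), array([279, 207,  13,  11], dtype=int32))
o (array([443.7, 222.1]), np.int32(191), array([436, 213,  19,  18], dtype=int32)) [568.8  57.8 126. ]
```

View pics/w16.png

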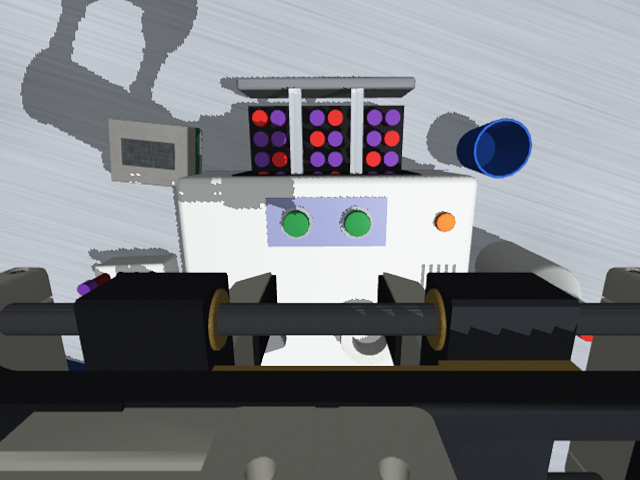

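View pics/s16.png

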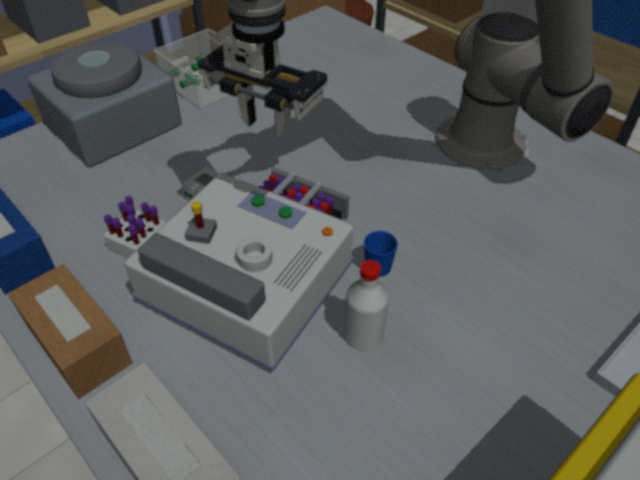

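The tray is fully out. The scene view shows both green buttons at their starting pixels, (257.5,200.4) and (284.8,211.9), and all the bystanders in place. The gripper is well clear, so I'm handing in.

```bash
python3 -c "
from plant import bot
print(bot.close_job())"
```

```text
the job is handed in; nothing more can be done
None
```

The tray is out and the job is handed in, with no verdict reported. I pressed both green buttons together with the fingertips at about 14 N and held them for about 4 s. The tray glided out on its own, and I then lifted straight up, about 18 cm clear, at 12.3 s.

**Last checks:**
- **Tray:** the front panel moved about 80 mm and was at rest before I let go.
- **Buttons:** both green buttons are back at their starting pixels within 0.2 px. The gripper stayed away from the orange button, which looks unpressed.
- **Bystanders:** they look unmoved by eye in the scene view. I did not measure their positions again.
- **Contact force:** about 0 N after lifting.

**What disagreed:**
- **Fingertip height:** the fingertips turned out to be about 30 mm above the reported TCP. Contact came at a TCP height of about 95 mm, where I expected 132 mm, so I went down in small steps with force and camera checks.
- **Button height:** pairs of camera views put the button tops at 121–126 mm, lower than the stated 132 mm.
- **Refused call:** the first move was refused because its rows lacked keys, and it moved nothing.

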